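# Load the cheese press and wind it down to its set force

## Task

Slide the handled steel mould into the open side of the cheese press until it is fully home against the two stop posts, and leave it there. Then wind the crank clockwise to press its lid down until the brass tab pops out of the spring housing far enough to bare the dark groove across it, stop right there without winding on (too much force spoils the cheese), and let go. Leave the crockery and stores around it alone.

Things in the scene. Friction and masses are not known exactly. Their poses are not given: they have to be found in the camera images.
- press: Grey C-frame press, 258 mm tall, screwed to the counter. Origin on the counter, on the vertical screw axis; z up. Column (60 x 35 mm) at its -y side, centre at y -85 mm; the mould goes in from the open side, +y. Head: beam 50 mm wide in x, z 155 to 185 mm, y -105 to +30 mm; the crank turns above it.
- press_stop (a point): Point midway between the two upright stop posts (radius 8 mm, 50 mm high), on the counter: they stand at x -24 and +24 mm, y -32 mm in the press frame. A mould pushed towards the press's -y rests against both with its axis on the screw axis.
- press_mouth (a point): Middle of the open side, on the counter, at x 0, y +50 mm in the press frame, between the ends of two foot rails, 20 mm wide and 20 mm high, that run along y at x -56 and +56 mm from y -105 to +50 mm (clear gap 92 mm). The mould passes between them, its handle above them.
- crank (a joint): Crank angle (rad), growing clockwise seen from above, which lowers the foot 16 mm a turn. At 0 the arm points along the press's +x, at PI/2 along its -y. Starts anywhere in 0 to 2; stops at 0 and 22. Even friction: the handle needs about 3 N idle, 5 to 6 N at the set force; the screw stays where it is left.
- handle_mid (a point): Middle of the crank's upright black grip: a cylinder 20 mm across, 44 mm high (z 214 to 258 mm; this point at 238 mm), 50 mm from the screw axis, spinning freely on the crank arm (arm at z 204 to 213 mm). Held from above it can be led round in a circle without turning the hand.
- foot: Round steel pressing foot, 50 mm across, under a round spring housing (52 mm across, 30 mm high) that comes down with the screw. Origin at the centre of its underside, 106 mm above the counter at crank angle 0, 16 mm lower per turn. It meets the mould's lid and stays still in the housing up to 34 N; then it is squeezed into it, 2 N per mm, to a hard stop at 6.2 mm.
- tab (a joint): How far the brass tab (22 mm wide, 7 mm thick) stands out of the spring housing (m): 0 up to 34 N, then it pops out 3 mm per mm of squeeze. Its dark groove, 9 to 11.5 mm from the end, is bare at 11.5 mm (42 N): then it is set. At 18.6 mm the spring is solid and the force shoots up; over 50 N is too much. Where in the winding it comes differs each time.
- tab_end (a point): Outer end of the brass tab, 27.5 mm from the screw axis on the press's +x side, 137 mm above the counter at crank angle 0 (it comes down with the screw); it moves out along the press's +x.
- mould: Steel pot, 64 mm across (67 over the rim), 80 mm high, 0.4 to 0.65 kg, loose on the counter. Origin at the centre of its underside, z up. A white lid, 54 mm across, stands on the filling, its flat top 4 to 14 mm above the rim (84 to 94 mm up), not known beforehand nor told by the pose; it does not give. The straight handle points along the mould's -x.
- mould_grip (a point): Grip point on the mould's handle, 125 mm from its axis along its -x, 54 mm up. The handle is a straight steel bar 12 mm thick (y), 18 mm high (z 45 to 63 mm), reaching 152 mm from the axis. Held here from above with the handle towards the robot, the hand stays clear of press and crank.
- jar: Bystander: closed glass jar, 70 mm across, 120 mm high; origin under its centre.
- mug: Bystander: white mug, 76 mm across, 85 mm high; origin under its centre.
- bowl: Bystander: white bowl, 120 mm across, 50 mm high; origin under its centre.
- can: Bystander: food can, 66 mm across, 100 mm high; origin under its centre.

How it is judged:
By the outcome, as a careful person would: the job done as asked, in the order asked, and still so for the second after the job is handed in, with the robot touching nothing.
It also fails if it takes over 72 s, if anything falls off the work surface, if the arm or the gripper's body presses on something with over 40 N, if the wrist force passes 120 N, or if a joint passes its speed limit or range.

## Robot

A 7-joint arm with a two-finger parallel gripper is mounted at the origin on the work surface. World frame = base frame: x ahead of the robot, y to its left, z up, the work surface at z = 0. Lengths are in m, angles in rad, forces in N, time in s.
With the tool pointing down it reaches from about 0.4 to 0.925 m from the base axis. Payload 4.1 kg.
Tool frame: the origin (TCP) lies at the very end of the fingers, on their centre line; the grasp point (between the pads) lies 19 mm behind it (manip.grip_point_offset is the distance from the TCP to the grasp point, in m); z points along the fingers, y is the line along which they close (so a half turn about z gives the same grasp; the last joint's range is limited). The gripper opens to 85 mm and grips with 20 to 120 N. Pads are 22 mm wide; open, the fingers measure 114 mm over their backs; the gripper's body (76 mm by 85 mm) begins 54 mm behind the grasp point. The pads swing forward as they close: fully open they stand 13 mm farther back than shut.
Start: joints at [-1.281, 0.398, 0.045, 1.537, -0.019, 1.207, -0.051], TCP at [0.246, 0.602, 0.231] pointing down, gripper open.
Joint ranges: [-2.82, 2.82], [-0.49, 2.23], [-1.37, 1.46], [0, 2.46], [-1.36, 4.5], [0.23, 2], [-2.94, 2.94]. Speed limits (rad/s): [2.57, 2.57, 3.14, 3.14, 3.14, 3.14, 3.14].

## Interface

Orientations are given as a unit quaternion [w, x, y, z].
In Python, from rig import manip gives the robot as it stands.
- The arm moves only by the tool drive_tool, never from a script. Its argument "moves" is a list that holds one entry, the list of rows, each a list of 7 numbers: the shift along the tool's x, y, z in units of 60 mm (1.0 is 60 mm), then the turn, a rotation vector about the tool's x, y, z in units of 6 degrees (1.0 is 6 degrees), then the finger opening in mm, from 0 to 85.4. A call has 1 to 8 rows; each row shifts and turns the commanded pose from where the row before left it, along the tool's axes as they then stand; what a row does not reach is not made up. A row lasts 1/8 s, in which the tool goes at most 62.5 mm and 10.7 degrees, less where a joint would pass 70% of its speed; a pose out of reach is approached as far as the arm can. A call is refused whole if a number of a shift passes 1 or a number of a turn 1, either way. A call with a gripper value outside its range is refused whole. The fingers move at their own pace and stop on an object; "force" is the grip in N (left out, the last holds). Time passes only in rows, so rows that do not move let the fingers close. It gives the time, the measured TCP pose, the force, the opening and the grip force at its end, in the units of the state.
- manip.observe(): the state, without advancing time (a new reading comes with each control period).
- manip.read_camera(name): name is "side" or "top"; returns (picture, depth): 420x560x3 uint8, red, green, blue; 420x560 float32, m along the optical axis (not along the pixel's ray), 0 where there is no reading.
- manip.camera_info(name): a dict with "fx", "fy", "cx", "cy" (pixels), "k1" (the pictures are not rectified: a ray, as slopes to the right and down, at radius r is drawn at 1 + k1 r^2 times it, then the intrinsics apply), "world_from_camera" (4x4, takes a point from camera to world coordinates). Camera axes: x right, y down, z forward; pixel columns grow to the right and rows downward; lengths in m; the calibration is good to about 2 mm. A picture is of the moment at which its call begins. camera_info takes no time and is no camera call.
- manip.finish_job(): hands the job in; it is judged then, once.
The state is a dict: "t": time; "joints": joint angles; "joint_vel": joint speeds; "tau": joint torques, N m; "tool_pos": TCP position; "ee_rot": TCP orientation; "ft_force": force on the tool from outside, world axes, zero at the start; "torque": the same for the moment, N m; "grip_width": finger opening in m; "finger_force": force on a finger pad.
Only numpy, scipy, OpenCV 4.12 (cv2) and the standard library are available. Lean on these libraries where they do the work, as an engineer would, in place of code of your own. Each camera call takes 0.05 s, during which the arm holds its last target. There are 200 camera calls.

## Working session

There is one attempt and no reset: what is moved stays moved. The work goes in short steps, Python scripts to look and compute and a tool call to move; the robot and the scene stay as the last step left them, time stands still between calls to the robot, and variables do not carry over. Pictures are saved under pics/ and viewed, at most 10 in all, crops included, and the job is handed in when it is done.

Besides the shell and the picture viewer there is one more tool, called after ">>>" by a JSON object that holds its "op" and its "data", one argument or row to a line. drive_tool: Moves the arm, as the interface text tells. Its arguments: {"type":"object","properties":{"moves":{"type":"array"},"force":{"type":"number"}},"required":["moves"]}

```bash
mkdir -p pics; ls; cat > h.py <<'E'
import numpy as np, cv2
from rig import manip
def cam(n):
    p,d=manip.read_camera(n); return p,d,manip.camera_info(n)
def save(n,p): cv2.imwrite('pics/'+n,cv2.cvtColor(p,cv2.COLOR_RGB2BGR))
def ray(ci,u,v):
    x=(u-ci['cx'])/ci['fx'];y=(v-ci['cy'])/ci['fy']
    xd,yd=x,y
    for _ in range(20):
        r=x*x+y*y; s=1+ci['k1']*r; x,y=xd/s,yd/s
    T=np.array(ci['world_from_camera']); return T[:3,3],T[:3,:3]@np.array([x,y,1.])
def onz(ci,u,v,z):
    o,d=ray(ci,u,v); return o+d*(z-o[2])/d[2]
def ond(ci,u,v,dep):
    o,d=ray(ci,u,v); return o+d*dep
def proj(ci,P):
    T=np.array(ci['world_from_camera']); c=T[:3,:3].T@(np.array(P)-T[:3,3]); x,y=c[:2]/c[2]; s=1+ci['k1']*(x*x+y*y)
    return ci['fx']*x*s+ci['cx'],ci['fy']*y*s+ci['cy']
def cloud(d,ci):
    h,w=d.shape; u,v=np.meshgrid(np.arange(w),np.arange(h))
    x=(u-ci['cx'])/ci['fx'];y=(v-ci['cy'])/ci['fy'];a,b=x.copy(),y.copy()
    for _ in range(20):
        s=1+ci['k1']*(a*a+b*b);a,b=x/s,y/s
    T=np.array(ci['world_from_camera']); return np.stack([a,b,np.ones_like(a)],-1)*d[...,None]@T[:3,:3].T+T[:3,3]
E
python3 - <<'E'
from h import *
for n in('top','side'):
    p,d,c=cam(n); save(n+'0.png',p); np.savez(n+'0.npz',p=p,d=d); print(c)
s=manip.observe(); print(s['t'],s['tool_pos'],s['ee_rot'],s['grip_width'],manip.grip_point_offset)
E
```

```text
pics
{'fx': 456.5804018920094, 'fy': 456.5804018920094, 'cx': 280.62850248422586, 'cy': 208.77291487264932, 'k1': -0.14621588404034871, 'world_from_camera': array([[ 0.02323177, -0.98591044,  0.16565292,  0.44867389],
       [-0.99970061, -0.02163722,  0.01142426, -0.0022311 ],
       [-0.00767903, -0.16586873, -0.98611794,  1.18575124],
       [ 0.        ,  0.        ,  0.        ,  1.        ]])}
{'fx': 411.6430303323819, 'fy': 411.6430303323819, 'cx': 276.18779584369224, 'cy': 219.08712489442414, 'k1': -0.11807156248364917, 'world_from_camera': array([[ 0.85615487, -0.29813128,  0.4220386 ,  0.16278562],
       [-0.51626862, -0.45943888,  0.72276042, -0.82090523],
       [-0.02157655, -0.83668014, -0.54726666,  0.7908321 ],
       [ 0.        ,  0.        ,  0.        ,  1.        ]])}
0.1 [0.24616254 0.60098397 0.23036048] [-1.16407004e-04  1.93136244e-01  9.81171557e-01 -8.68512105e-04] 0.08542856686245931 0.0187
```

View pics/top0.png

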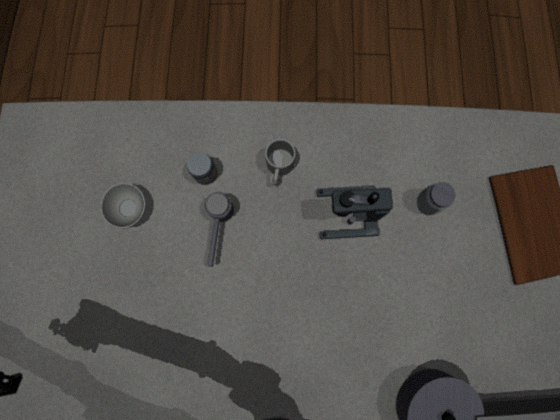

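View pics/side0.png

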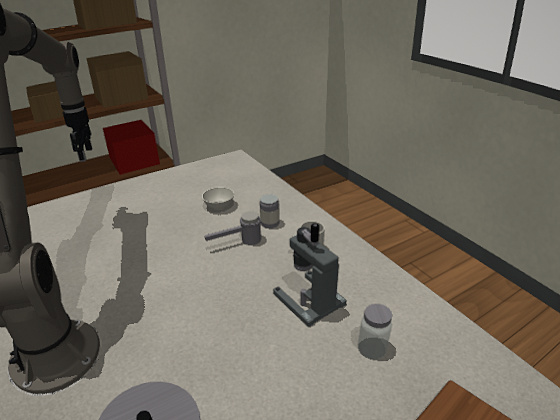

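```bash
python3 - <<'E'
from h import *
z=np.load('top0.npz');p,d=z['p'],z['d'];ci=manip.camera_info('top')
print('base',proj(ci,[0,0,0]))
C=cloud(d,ci); np.set_printoptions(precision=4,suppress=True)
# press & other objects: components above 12mm
m=((C[...,2]>.012)&(C[...,2]<.35)&(d>0)).astype(np.uint8); m[300:]=0;m[:,480:]=0
n,l,st,ce=cv2.connectedComponentsWithStats(m)
for i in range(1,n):
    if st[i,4]>60:
        P=C[l==i]; print(i,st[i],P.min(0),P.max(0))
        for a,b in((.012,.03),(.045,.07),(.07,.098),(.098,.13),(.13,.175),(.175,.195),(.195,.22),(.22,.27)):
            Q=P[(P[:,2]>a)&(P[:,2]<b)]
            if len(Q)>15:
                (c,s,r)=cv2.minAreaRect(Q[:,:2].astype(np.float32)); print('  ',a,b,len(Q),np.median(Q,0),np.array(c),np.array(s),r)
c1=cv2.resize(p[140:280,180:460],None,fx=2.8,fy=2.8,interpolation=cv2.INTER_CUBIC); c1=np.clip(c1*1.6,0,255).astype(np.uint8); save('crop_top.png',c1)
E
```

```text
base (np.float64(279.2225523148071), np.float64(461.94399433002843))
1 [265 139  30  47 600] [ 0.7033 -0.0211  0.0121] [0.8112 0.0532 0.0918]
   0.012 0.03 95 [0.7892 0.0177 0.022 ] [0.7704 0.0144] [0.0822 0.072 ] 32.903202056884766
   0.045 0.07 166 [0.7601 0.0182 0.058 ] [0.7614 0.0132] [0.1013 0.0717] 18.848045349121094
   0.07 0.098 256 [0.7611 0.0218 0.0833] [0.7697 0.0216] [0.0754 0.0911] 45.63448715209961
3 [187 152  30  32 694] [0.7077 0.1831 0.0127] [0.7701 0.2462 0.1076]
   0.012 0.03 39 [0.7161 0.1969 0.0231] [0.7238 0.2047] [0.0241 0.062 ] 32.13797378540039
   0.045 0.07 73 [0.7154 0.1963 0.0587] [0.7258 0.2024] [0.0259 0.0619] 40.73747634887695
   0.07 0.098 151 [0.7231 0.2014 0.0905] [0.7383 0.2124] [0.0543 0.063 ] 61.535255432128906
   0.098 0.13 394 [0.7401 0.2158 0.101 ] [0.7406 0.2153] [0.0569 0.0579] 69.25493621826172
4 [ 101  183   44   45 1191] [0.5826 0.36   0.012 ] [0.6986 0.4785 0.0573]
   0.012 0.03 616 [0.6448 0.4301 0.0202] [0.6407 0.4215] [0.094  0.0959] 1.4450438022613525
   0.045 0.07 293 [0.65   0.4339 0.0501] [0.6408 0.4206] [0.1166 0.1171] 46.61553955
[... 1042 characters left out ...]
 0.6372 -0.1812  0.1854] [ 0.6428 -0.1733] [0.051  0.1356] 4.789736747741699
   0.195 0.22 320 [ 0.6371 -0.1432  0.2136] [ 0.6394 -0.1555] [0.032  0.0727] 0.9238837361335754
   0.22 0.27 104 [ 0.6338 -0.1833  0.2569] [ 0.6359 -0.1853] [0.0182 0.0178] 43.801605224609375
7 [204 192  30  75 915] [0.4907 0.135  0.0127] [0.6736 0.2015 0.1006]
   0.012 0.03 26 [0.6222 0.1428 0.0207] [0.6264 0.1547] [0.0234 0.0611] 38.81988525390625
   0.045 0.07 295 [0.5598 0.1755 0.0626] [0.5739 0.1703] [0.0326 0.1672] 74.11697387695312
   0.07 0.098 546 [0.64   0.1654 0.093 ] [0.6417 0.1684] [0.0635 0.0661] 0.948718786239624
   0.098 0.13 22 [0.6458 0.1651 0.0988] [0.6401 0.1632] [0.0441 0.0492] 77.2037124633789
```

View pics/crop_top.png

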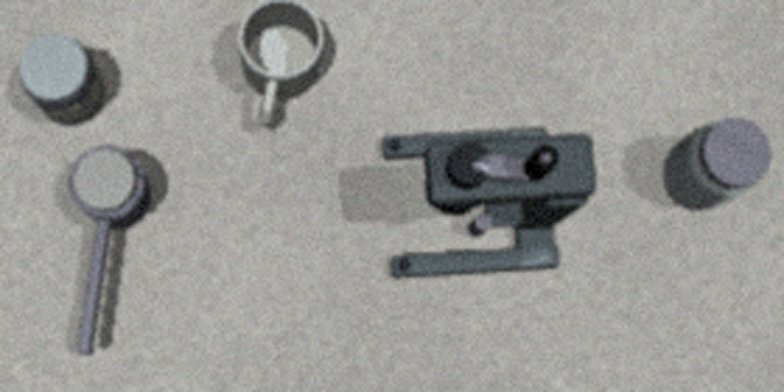

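```bash
python3 - <<'E'
from h import *
np.set_printoptions(precision=4,suppress=True)
z=np.load('top0.npz');p,d=z['p'],z['d'];ci=manip.camera_info('top');C=cloud(d,ci)
g=C[250:300,150:230].reshape(-1,3);print('counter z',np.median(g[:,2]),g[:,2].std())
S=C[192:225,200:240].reshape(-1,3)
Q=S[(S[:,2]>.075)]
(c,r)=cv2.minEnclosingCircle(Q[Q[:,2]>.078][:,:2].astype(np.float32));print('encl',c,r)
rr=np.hypot(*(Q[:,:2]-c).T)
for a,b in((0,.01),(.01,.02),(.02,.024),(.024,.027),(.027,.03),(.03,.035)):
    k=Q[(rr>=a)&(rr<b)];print(a,b,len(k),np.median(k[:,2]),k[:,2].std())
H=C[215:270,200:235].reshape(-1,3)
H=H[(H[:,2]>.05)&(H[:,2]<.072)&(H[:,0]<.60)]
vx,vy,x0,y0=cv2.fitLine(H[:,:2].astype(np.float32),cv2.DIST_HUBER,0,.01,.01).ravel()
print('handle',len(H),vx,vy,x0,y0,np.degrees(np.arctan2(vy,vx)),H.min(0),H.max(0),np.median(H[:,2]))
b=C[185:240,317:395].reshape(-1,3);b=b[(b[:,2]>.178)&(b[:,2]<.192)]
print('beam top z',np.median(b[:,2]),cv2.minAreaRect(b[:,:2].astype(np.float32)))
r=C[185:240,317:395].reshape(-1,3);r=r[(r[:,2]>.014)&(r[:,2]<.026)&(r[:,0]<.61)&(r[:,1]>-.2)]
print('rail',cv2.minAreaRect(r[:,:2].astype(np.float32)))
E
```

```text
counter z 0.0009539020240076912 0.07292953128244167
encl (0.5557171702384949, 0.09594833850860596) 0.1453496813774109
0 0.01 0 nan nan
0.01 0.02 0 nan nan
0.02 0.024 0 nan nan
0.024 0.027 0 nan nan
0.027 0.03 0 nan nan
0.03 0.035 0 nan nan
handle 235 0.99453235 -0.10442891 0.5515929 0.17626014 -5.9942646 [0.4907 0.1666 0.0505] [0.5998 0.1865 0.0694] 0.06288154561370951
beam top z 0.1854613481808831 ((0.642795741558075, -0.1730506420135498), (0.05104278773069382, 0.1350543349981308), 4.789736747741699)
rail ((0.58432936668396, -0.14551475644111633), (0.020545313134789467, 0.10957510769367218), 4.490606307983398)
  return _methods._mean(a, axis=axis, dtype=dtype,
  ret = ret.dtype.type(ret / rcount)
  ret = _var(a, axis=axis, dtype=dtype, out=out, ddof=ddof,
  arrmean = um.true_divide(arrmean, div, out=arrmean,
  ret = ret.dtype.type(ret / rcount)
```

```bash
cat >> h.py <<'E'
from scipy.spatial.transform import Rotation as Ro
def rot(s): q=s['ee_rot']; return Ro.from_quat([q[1],q[2],q[3],q[0]])
def plan(P,yawy,zdown=True):
    """shift (tool units) and turn (units of 6deg) to TCP P, tool y at world angle yawy deg (mod 180), tool z down"""
    s=manip.observe();R=rot(s)
    out=[]
    for yw in(yawy,yawy+180):
        a=np.radians(yw); y=np.array([np.cos(a),np.sin(a),0]);z=np.array([0,0,-1.]);x=np.cross(y,z)
        W=Ro.from_matrix(np.stack([x,y,z],1)); out.append((R.inv()*W).as_rotvec())
    rv=min(out,key=np.linalg.norm)
    print('shift u',R.inv().apply(np.array(P)-s['tool_pos'])/.06,'turn u',np.degrees(rv)/6,'Rx',R.as_matrix()[:,0],'Ry',R.as_matrix()[:,1])
    return s
def st():
    s=manip.observe();print('t',s['t'],'tcp',s['tool_pos'],'f',s['ft_force'],'w',s['grip_width'],'ff',s['finger_force'],'yaw_y',np.degrees(np.arctan2(*rot(s).as_matrix()[[1,0],1])));return s
np.set_printoptions(precision=4,suppress=True)
E
python3 - <<'E'
from h import *
z=np.load('top0.npz');p,d=z['p'],z['d'];ci=manip.camera_info('top');C=cloud(d,ci)
S=C[180:230,195:245].reshape(-1,3); S=S[(S[:,2]>.05)&(S[:,2]<.11)]
c=np.array([.6417,.1668]);
Q=S[S[:,2]>.088];print(cv2.minEnclosingCircle(Q[:,:2].astype(np.float32)))
Q=S[S[:,2]>.078];print(cv2.minEnclosingCircle(Q[:,:2].astype(np.float32)))
rr=np.hypot(*(S[:,:2]-c).T)
for a,b in((0,.01),(.01,.02),(.02,.025),(.025,.028),(.028,.031),(.031,.034)):
    k=S[(rr>=a)&(rr<b)];print(a,b,len(k),np.median(k[:,2]),k[:,2].std())
g=C[195:260,150:195].reshape(-1,3);print('counter',np.median(g[:,2]),g[:,2].std())
plan([.5174,.1799,.12],84)
st()
E
```

```text
((0.6413648128509521, 0.16727909445762634), 0.027438363060355186)
((0.641983151435852, 0.1677030324935913), 0.03371497243642807)
0 0.01 52 0.09454986841715207 0.0019194550419490786
0.01 0.02 153 0.09486059282503612 0.0021303102280944082
0.02 0.025 114 0.09415633024922443 0.0023433964668377475
0.025 0.028 100 0.09277647700501013 0.0066343330847589395
0.028 0.031 73 0.080907919068266 0.008051072347832486
0.031 0.034 104 0.07939033968440545 0.009049623425755908
counter 0.0010272834417084376 0.07576205525033292
shift u [-6.843  -4.778   1.8484] turn u [-0.0167 -0.0014 -2.712 ] Rx [-0.9254  0.379  -0.0001] Ry [ 0.379   0.9254 -0.0017]
t 0.1 tcp [0.2462 0.601  0.2304] f [ 0.3357 -0.4392 -0.1148] w 0.08542856686245931 ff 0.0 yaw_y 67.72824867098716
```

>>> {"op": "drive_tool", "data": {
  "moves": [
    [[-0.6,-0.42,0,0,0,0,85],[-0.6,-0.42,0,0,0,0,85],[-0.6,-0.42,0,0,0,0,85],[-0.6,-0.42,0,0,0,0,85],[-0.6,-0.42,0,0,0,0,85],[-0.6,-0.42,0,0,0,0,85],[-0.6,-0.42,0,0,0,0,85],[-0.6,-0.42,0.1,0,0,0,85]]
  ],
  "force": 60
}}

```text
t: 1.1
tool_pos: [0.4372, 0.3046, 0.2254]
ee_rot: [0.0, 0.193, 0.981, 0.0]
ft_force: [0.1, 1.3, -0.4]
grip_width: 0.085
finger_force: 0.0
```

>>> {"op": "drive_tool", "data": {
  "moves": [
    [[-0.6,-0.42,0.2,0,0,0,85],[-0.6,-0.42,0.3,0,0,0,85],[-0.4,-0.3,0.3,0,0,-0.9,85],[0,0,0.3,0,0,-0.9,85],[0,0,0.3,0,0,-0.91,85],[0,0,0,0,0,0,60],[0,0,0,0,0,0,50]]
  ]
}}

```text
t: 1.98
tool_pos: [0.4997, 0.2063, 0.1418]
ee_rot: [0.0, 0.053, 0.999, 0.0]
ft_force: [0.5, -0.6, 0.2]
grip_width: 0.0513
finger_force: 0.0
```

```bash
python3 - <<'E'
from h import *
plan([.5173,.1804,.035],84);st()
E
```

```text
shift u [-0.3372 -0.3992  1.7796] turn u [ 0.0039  0.0052 -0.0132] Rx [-0.9944  0.1059 -0.0005] Ry [0.1059 0.9944 0.0004]
t 1.975 tcp [0.4997 0.2063 0.1418] f [ 0.5386 -0.5566  0.208 ] w 0.051346970417603395 ff 0.0 yaw_y 83.9209011416246
```

>>> {"op": "drive_tool", "data": {
  "moves": [
    [[-0.34,-0.4,0.3,0,0,0,50],[0,0,0.5,0,0,0,50],[0,0,0.5,0,0,0,50],[0,0,0.48,0,0,0,50],[0,0,0,0,0,0,50],[0,0,0,0,0,0,25],[0,0,0,0,0,0,5],[0,0,0,0,0,0,0]]
  ]
}}

```text
t: 2.98
tool_pos: [0.5182, 0.1804, 0.0359]
ee_rot: [0.001, 0.053, 0.999, 0.001]
ft_force: [-0.1, -0.3, 3.2]
grip_width: 0.0108
finger_force: 60.1
```

>>> {"op": "drive_tool", "data": {
  "moves": [
    [[0,0,0,0,0,0,0],[0,0,0,0,0,0,0],[0,0,0,0,0,0,0]]
  ]
}}

```text
t: 3.35
tool_pos: [0.5179, 0.1804, 0.0354]
ee_rot: [0.001, 0.053, 0.999, 0.0]
ft_force: [-1.4, 0.3, 6.7]
grip_width: 0.0109
finger_force: 60.5
```

```bash
python3 - <<'E'
from h import *
# mould move: target axis .6397,-.1359 ; via mouth point 90mm out
y=np.array([-.0835,.9965])
p0=np.array([.6416,.1673]);ax=np.array([.6397,-.1359])
s=st();R=rot(s)
for a in(.08,.003,0):
    t=ax+y*a; print(a,R.inv().apply(np.r_[t-p0,0])/.06)
print('press -y in tool u per 10mm',R.inv().apply(np.r_[-y*.01,0])/.06)
p,d,c=cam('top');C=cloud(d,c);S=C[180:230,195:245].reshape(-1,3);S=S[(S[:,2]>.088)&(S[:,2]<.102)]
print(cv2.minEnclosingCircle(S[:,:2].astype(np.float32)))
E
```

```text
t 3.35 tcp [0.5179 0.1804 0.0354] f [-1.4212  0.3053  6.7153] w 0.010888538269588011 ff 60.45022130012512 yaw_y 83.97860665100296
0.08 [-0.2485 -3.7191 -0.0035]
0.003 [-0.4892 -4.9797 -0.0045]
0 [-0.4986 -5.0288 -0.0046]
press -y in tool u per 10mm [-0.0313 -0.1637 -0.0001]
((0.641040563583374, 0.1671469658613205), 0.027187569066882133)
```

>>> {"op": "drive_tool", "data": {
  "moves": [
    [[0,-0.15,-0.01,0,0,0,0],[-0.03,-0.35,0,0,0,0,0],[-0.04,-0.45,0,0,0,0,0],[-0.04,-0.5,0,0,0,0,0],[-0.04,-0.5,0,0,0,0,0],[-0.04,-0.5,0,0,0,0,0],[-0.03,-0.5,0,0,0,0,0],[-0.03,-0.4,0,0,0,0,0]]
  ]
}}

```text
t: 4.4
tool_pos: [0.5121, -0.0196, 0.0357]
ee_rot: [0.001, 0.051, 0.999, 0.001]
ft_force: [-0.1, 5.7, 2.9]
grip_width: 0.0107
finger_force: 60.4
```

>>> {"op": "drive_tool", "data": {
  "moves": [
    [[0,-0.25,0,0,0,0,0],[0,-0.12,0,0,0,0,0],[0,0,0,0,0,0,0]]
  ]
}}

```text
t: 4.78
tool_pos: [0.5097, -0.0426, 0.0355]
ee_rot: [0.001, 0.052, 0.999, 0.0]
ft_force: [0.6, 3.1, 4.6]
grip_width: 0.0108
finger_force: 60.4
```

```bash
python3 - <<'E'
from h import *
p,d,c=cam('top');C=cloud(d,c);S=C[150:260,230:360].reshape(-1,3);S=S[(S[:,2]>.088)&(S[:,2]<.102)&(S[:,1]>-.1)&(S[:,0]>.6)]
(m,r)=cv2.minEnclosingCircle(S[:,:2].astype(np.float32));print(m,r)
s=st();R=rot(s);y=np.array([-.0835,.9965]);x=np.array([.9965,.0835]);dm=np.array(m)-[.6397,-.1359];print('press frame',dm@x,dm@y)
for a in(.02,.003):print(R.inv().apply(np.r_[np.array([.6397,-.1359])+y*a-m,0])/.06)
save('mid.png',cv2.resize(p[120:300,200:480],None,fx=2.5,fy=2.5))
E
```

```text
(0.6945122480392456, -0.0076017677783966064) 0.10354823619127274
t 4.825 tcp [ 0.5096 -0.0426  0.0355] f [0.6178 2.7763 4.1788] w 0.011174544982756494 ff 60.384634137153625 yaw_y 84.04850070374381
press frame 0.06533330756161208 0.12327236569755078
[ 0.749  -1.894  -0.0025]
[ 0.6962 -2.1724 -0.0026]
```

View pics/mid.png

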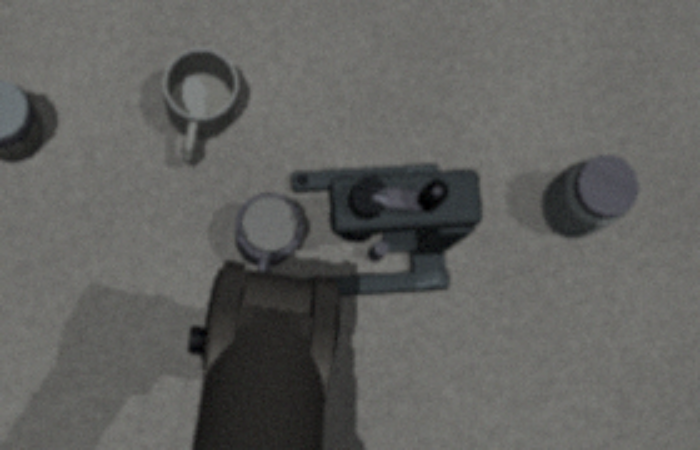

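```bash
python3 - <<'E'
from h import *
p,d,c=cam('top');C=cloud(d,c);S=C[190:232,285:325].reshape(-1,3);S=S[(S[:,2]>.088)&(S[:,2]<.100)&(S[:,0]<.69)&(S[:,1]>-.093)]
(m,r)=cv2.minEnclosingCircle(S[:,:2].astype(np.float32));print(m,r,len(S),np.median(S[:,2]))
s=st();R=rot(s);y=np.array([-.0835,.9965]);x=np.array([.9965,.0835]);dm=np.array(m)-[.6397,-.1359];print('press frame',dm@x,dm@y)
for a in(.02,.003):print(R.inv().apply(np.r_[np.array([.6397,-.1359])+y*a-m,0])/.06)
E
```

```text
(0.6334131956100464, -0.05429014191031456) 0.027268851175904274 380 0.09481671622467525
t 4.875 tcp [ 0.5096 -0.0427  0.0355] f [0.4415 4.0103 5.0477] w 0.010878957025093441 ff 60.38885056972504 yaw_y 84.04572974508073
press frame 0.0005496225758999121 0.08184917175293267
[-0.1832 -1.0145 -0.0003]
[-0.236  -1.2928 -0.0004]
```

>>> {"op": "drive_tool", "data": {
  "moves": [
    [[-0.03,-0.15,0,0,0,0,0],[-0.05,-0.25,0,0,0,0,0],[-0.05,-0.25,0,0,0,0,0],[-0.05,-0.25,0,0,0,0,0],[-0.03,-0.2,0,0,0,0,0],[-0.02,-0.12,0,0,0,0,0],[-0.01,-0.07,0,0,0,0,0],[0,0,0,0,0,0,0]]
  ]
}}

```text
t: 5.88
tool_pos: [0.515, -0.1197, 0.0352]
ee_rot: [-0.0, 0.051, 0.999, 0.001]
ft_force: [0.4, 6.3, 6.4]
grip_width: 0.0108
finger_force: 61.0
```

>>> {"op": "drive_tool", "data": {
  "moves": [
    [[-0.005,-0.02,0,0,0,0,0],[-0.005,-0.02,0,0,0,0,0],[0,0,0,0,0,0,0]]
  ]
}}

```text
t: 6.25
tool_pos: [0.5149, -0.121, 0.0351]
ee_rot: [-0.001, 0.05, 0.999, 0.002]
ft_force: [-1.8, 7.4, 6.7]
grip_width: 0.011
finger_force: 61.6
```

>>> {"op": "drive_tool", "data": {
  "moves": [
    [[-0.005,-0.03,0,0,0,0,0],[-0.005,-0.03,0,0,0,0,0],[0,0,0,0,0,0,0]]
  ]
}}

```text
t: 6.62
tool_pos: [0.5154, -0.1249, 0.0351]
ee_rot: [-0.001, 0.051, 0.999, 0.002]
ft_force: [0.5, 7.5, 6.5]
grip_width: 0.011
finger_force: 61.4
```

>>> {"op": "drive_tool", "data": {
  "moves": [
    [[-0.005,-0.03,0,0,0,0,0],[-0.005,-0.03,0,0,0,0,0],[0,0,0,0,0,0,0]]
  ]
}}

```text
t: 7.0
tool_pos: [0.5152, -0.1272, 0.035]
ee_rot: [-0.001, 0.05, 0.999, 0.002]
ft_force: [-0.9, 9.8, 7.8]
grip_width: 0.0109
finger_force: 62.8
```

```bash
python3 - <<'E'
from h import *
s=st();print(s['torque'])
E
```

```text
t 7.0 tcp [ 0.5152 -0.1272  0.035 ] f [-0.923   9.7891  7.7623] w 0.01093801656329828 ff 62.8490424156189 yaw_y 84.30594421289705
[ 2.1335 -0.2592  1.0119]
```

```bash
python3 - <<'E'
from h import *
p,d,c=cam('side');save('side1.png',np.clip(cv2.resize(p[190:350,230:390],None,fx=3.6,fy=3.6,interpolation=cv2.INTER_CUBIC)*1.5,0,255).astype(np.uint8))
C=cloud(d,c);S=C.reshape(-1,3);ok=(d.ravel()>0)
y=np.array([-.0835,.9965]);x=np.array([.9965,.0835])
D=S[:,:2]-[.6397,-.1359];u,v=D@x,D@y
for z0 in(.025,.035,.066,.072):
    m=ok&(S[:,2]>z0)&(S[:,2]<z0+.008)&(np.hypot(u,v)<.045)&(u<.0)
    A=np.c_[2*u[m],2*v[m],np.ones(m.sum())]
    if m.sum()>8:
        w=np.linalg.lstsq(A,u[m]**2+v[m]**2,rcond=None)[0];print(z0,m.sum(),w[:2],np.sqrt(w[2]+w[0]**2+w[1]**2), u[m].min(),v[m].min(),v[m].max())
t,dt,ct=cam('top');T=cloud(dt,ct).reshape(-1,3);D=T[:,:2]-[.6397,-.1359];u,v=D@x,D@y
m=(T[:,2]>.06)&(T[:,2]<.1)&(np.hypot(u,v)<.05);print(m.sum(),T[m][:5],u[m].min() if m.any() else 0)
E
```

```text
0.025 24 [-0.0131 -0.0102] 0.01936898376550965 -0.03155775427435769 -0.03845371014716205 0.008553927642101495
0.035 16 [-0.0224 -0.0138] 0.011210151801242511 -0.0324806627082665 -0.03153581650198434 0.0007326127106830848
0.066 34 [-0.0042 -0.0046] 0.02708580578554202 -0.0328783925224528 -0.03369934399066063 0.007882970186241777
0.072 58 [-0.0021 -0.0025] 0.029773676645898653 -0.034149181601870394 -0.03452357165831216 0.029342194038794768
180 [[ 0.6619 -0.1132  0.0787]
 [ 0.6593 -0.1108  0.0788]
 [ 0.659  -0.1131  0.0802]
 [ 0.6572 -0.1085  0.0763]
 [ 0.6565 -0.1107  0.08  ]] -0.04155730584732592
```

View pics/side1.png

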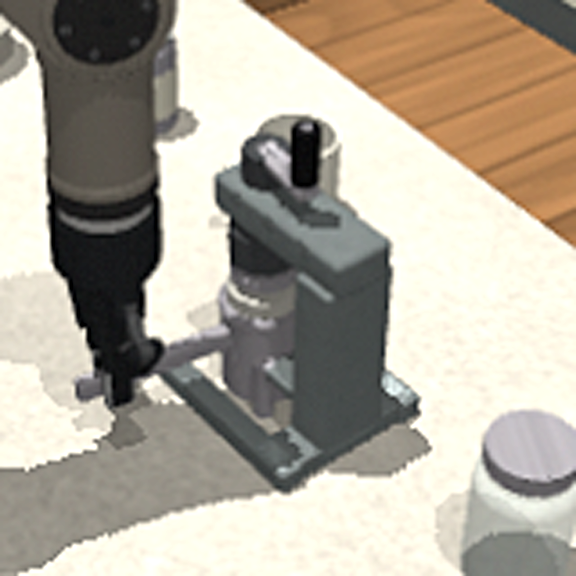

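>>> {"op": "drive_tool", "data": {
  "moves": [
    [[-0.005,-0.03,0,0,0,0,0],[-0.005,-0.03,0,0,0,0,0],[0,0,0,0,0,0,0],[0,0,0,0,0,0,0]]
  ]
}}

```text
t: 7.6
tool_pos: [0.5148, -0.1291, 0.0347]
ee_rot: [-0.002, 0.048, 0.999, 0.003]
ft_force: [-2.4, 12.8, 8.6]
grip_width: 0.011
finger_force: 67.5
```

```bash
python3 - <<'E'
from h import *
from scipy.optimize import least_squares
s=st();print(s['torque'])
y=np.array([-.0835,.9965]);x=np.array([.9965,.0835])
for n in('top','side'):
    t,dt,ct=cam(n);T=cloud(dt,ct).reshape(-1,3);D=T[:,:2]-[.6397,-.1359];u,v=D@x,D@y
    for lo,hi,R in((.0785,.084,.0325),(.067,.077,.033),(.089,.098,None)):
        m=(T[:,2]>lo)&(T[:,2]<hi)&(np.hypot(u,v)<.045)
        a,b=u[m],v[m]; print(n,lo,m.sum(),a.min(),a.max(),b.min(),b.max())
        if R:
            k=np.hypot(a,b)>.027
            r=least_squares(lambda q:np.hypot(a[k]-q[0],b[k]-q[1])-R,[0,0],loss='soft_l1',f_scale=.001);print('  c',r.x,k.sum(),r.cost)
# handle direction from top
    m=(T[:,2]>.055)&(T[:,2]<.069)&(u<-.036)&(u>-.09)&(abs(v)<.04);print('handle v vs u',m.sum(), np.polyfit(u[m],v[m],1) if m.sum()>5 else '')
E
```

```text
t 7.6 tcp [ 0.5148 -0.1291  0.0347] f [-2.3657 12.8057  8.5895] w 0.011008020537218943 ff 67.52378473012868 yaw_y 84.44031131438757
[ 2.7798 -0.0444  1.2197]
top 0.0785 83 -0.03252585868021467 0.02317626144829381 -0.027722989251090163 0.03255353777721508
  c [ 0.0019 -0.0022] 77 7.595013567756006e-05
top 0.067 10 -0.031430994288863735 0.007848146774380334 -0.031035167916768202 0.031491621121112756
  c [ 0.0001 -0.001 ] 10 4.614676231504804e-06
top 0.089 46 -0.027460999409607893 0.008248130587930804 -0.0209127023521623 0.026003377058066202
handle v vs u 12 [-0.2455 -0.0002]
side 0.0785 78 -0.03438036220346499 0.006114564905835609 -0.03759437399130626 0.028242896388930693
  c [0.0026 0.0007] 70 9.879073244046999e-05
side 0.067 47 -0.03328513178317194 0.0016975702668745826 -0.03519500819330111 0.0049757827896761385
  c [ 0.0007 -0.0004] 47 2.926082704653273e-05
side 0.089 97 -0.027520640531355854 0.01834271471719927 -0.029821036315574277 0.01763061281580062
handle v vs u 86 [-0.1286 -0.003 ]
```

>>> {"op": "drive_tool", "data": {
  "moves": [
    [[0,0.02,0,0,0,0.2,0],[0,0.02,0,0,0,0.2,0],[0,0,0,0,0,0.2,0],[0,0,0,0,0,0,0]]
  ]
}}

```text
t: 8.2
tool_pos: [0.5153, -0.1272, 0.0349]
ee_rot: [-0.002, 0.078, 0.997, 0.002]
ft_force: [-2.6, 11.8, 10.2]
grip_width: 0.011
finger_force: 88.4
```

```bash
cat > seat.py <<'E'
from h import *
s=st();print(s['torque'])
y=np.array([-.0835,.9965]);x=np.array([.9965,.0835])
t,dt,ct=cam('top');T=cloud(dt,ct).reshape(-1,3);D=T[:,:2]-[.6397,-.1359];u,v=D@x,D@y
for lo,hi in((.0785,.084),(.089,.098)):
    m=(T[:,2]>lo)&(T[:,2]<hi)&(np.hypot(u,v)<.045)
    a,b=u[m],v[m]; print(lo,m.sum(),a.min(),b.max())
E
python3 seat.py
```

```text
t 8.2 tcp [ 0.5153 -0.1272  0.0349] f [-2.5511 11.8281 10.1972] w 0.01096834827171177 ff 88.43445885926485 yaw_y 81.06457159632654
[2.5409 0.0195 2.0197]
0.0785 76 -0.0297894739724834 0.03220735295699917
0.089 43 -0.02726655468764557 0.02503467542231097
```

>>> {"op": "drive_tool", "data": {
  "moves": [
    [[0.01,0.05,0,0,0,0,0],[0.01,0.03,0,0,0,0,0],[0,0,0,0,0,0,0],[0,0,0,0,0,0,50],[0,0,0,0,0,0,50],[0,0,0,0,0,0,50]]
  ]
}}

```text
t: 9.0
tool_pos: [0.515, -0.1291, 0.0347]
ee_rot: [-0.001, 0.085, 0.996, -0.0]
ft_force: [0.5, -0.4, 0.2]
grip_width: 0.05
finger_force: 0.0
```

>>> {"op": "drive_tool", "data": {
  "moves": [
    [[0,0,-0.1,0,0,0,50],[0,0,-0.5,0,0,0,50],[0.3,0,-0.8,0,0,0,50],[0.4,0,-0.8,0,0,0,50],[0,0,-0.9,0,0,0,50],[0,0,-0.9,0,0,0,50],[0,0,-0.7,0,0,0,50]]
  ]
}}

```text
t: 9.88
tool_pos: [0.4744, -0.1215, 0.3201]
ee_rot: [0.002, 0.084, 0.996, 0.0]
ft_force: [0.6, -1.3, -0.2]
grip_width: 0.05
finger_force: 0.0
```

```bash
python3 seat.py;python3 - <<'E'
from h import *
t,dt,ct=cam('top');C=cloud(dt,ct)[150:260,310:400].reshape(-1,3)
Q=C[(C[:,2]>.245)&(C[:,2]<.27)];print(len(Q),cv2.minEnclosingCircle(Q[:,:2].astype(np.float32)),np.median(Q,0))
y=np.array([-.0835,.9965]);x=np.array([.9965,.0835]);m=cv2.minEnclosingCircle(Q[:,:2].astype(np.float32))[0]-np.array([.6397,-.1359])
print('r',np.linalg.norm(m),'angle',np.arctan2(-m@y,m@x)); plan([.636,-.1853,.28],84)
save('seat.png',cv2.resize(t[140:280,240:440],None,fx=3.5,fy=3.5))
E
```

```text
t 9.875 tcp [ 0.4744 -0.1215  0.3201] f [ 0.6347 -1.3465 -0.1991] w 0.050020452707885 ff 0.0 yaw_y 80.32666884559177
[-0.0411  0.0071 -0.0007]
0.0785 94 -0.032646000822556136 0.03280609524201894
0.089 39 -0.025396824265460645 0.02654288367813177
76 ((0.6364007592201233, -0.18590570986270905), 0.00984864216297865) [ 0.6354 -0.185   0.2581]
r 0.05011442914567659 angle 1.7202761097415227
shift u [-2.7828 -0.5944  0.7401] turn u [ 0.0071  0.1023 -0.6117] Rx [-0.9857  0.168  -0.0107] Ry [0.168  0.9858 0.0011]
```

View pics/seat.png

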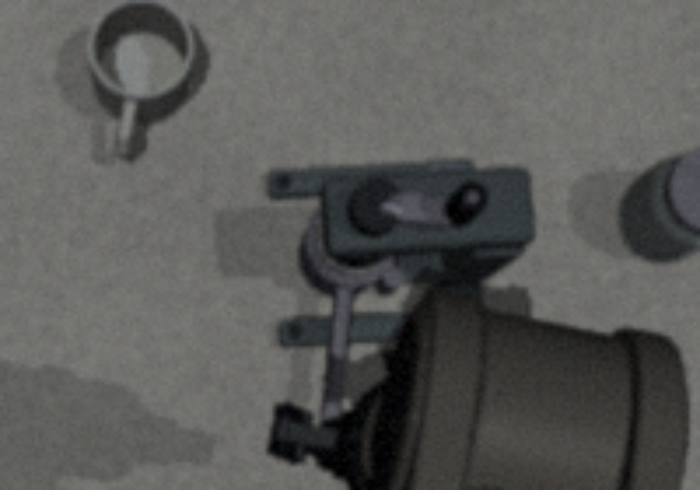

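>>> {"op": "drive_tool", "data": {
  "moves": [
    [[-0.3,-0.06,0,0,0.1,0,50],[-0.5,-0.11,0,0,0,0,50],[-0.6,-0.13,0,0,0,0,50],[-0.6,-0.13,0,0,0,0,50],[-0.5,-0.11,0,0,0,0,50],[-0.29,-0.06,0.2,0,0,0,50],[0,0,0.2,0,0,0,50],[0,0,0.1,0,0,0,50]]
  ]
}}

```text
t: 10.98
tool_pos: [0.6318, -0.1841, 0.284]
ee_rot: [-0.007, 0.084, 0.996, 0.001]
ft_force: [-0.9, 0.5, -0.8]
grip_width: 0.0501
finger_force: 0.0
```

```bash
python3 - <<'E'
from h import *
plan([.6364,-.1859,.2195],80.3);st()
E
```

```text
shift u [-0.0943 -0.0177  1.0736] turn u [ 0.0032 -0.1272  0.0111] Rx [-0.9858  0.1673  0.0133] Ry [0.1673 0.9859 0.0003]
t 10.975 tcp [ 0.6318 -0.1841  0.284 ] f [-0.8675  0.504  -0.7731] w 0.050070760666575655 ff 0.0 yaw_y 80.36676077646788
```

>>> {"op": "drive_tool", "data": {
  "moves": [
    [[-0.08,-0.02,0.2,0,-0.12,0,50],[0,0,0.4,0,0,0,50],[0,0,0.4,0,0,0,50],[0,0,0.07,0,0,0,50],[0,0,0,0,0,0,50]]
  ],
  "force": 35
}}

```text
t: 11.6
tool_pos: [0.6377, -0.1863, 0.2218]
ee_rot: [0.001, 0.084, 0.996, -0.0]
ft_force: [-0.2, -0.2, 0.7]
grip_width: 0.0498
finger_force: 0.0
```

```bash
python3 - <<'E'
from h import *
plan([.6364,-.1859,.2195],80.3);st()
E
```

```text
shift u [0.0229 0.0036 0.0376] turn u [0.0012 0.0273 0.0148] Rx [-0.986   0.167  -0.0029] Ry [0.167  0.986  0.0001]
t 11.6 tcp [ 0.6377 -0.1863  0.2218] f [-0.2122 -0.2396  0.6759] w 0.04975430855994073 ff 0.0 yaw_y 80.38884544845786
```

>>> {"op": "drive_tool", "data": {
  "moves": [
    [[0.02,0,0.03,0,0,0,35],[0,0,0,0,0,0,20],[0,0,0,0,0,0,10],[0,0,0,0,0,0,0],[0,0,0,0,0,0,0],[0,0,0,0,0,0,0]]
  ]
}}

```text
t: 12.35
tool_pos: [0.6368, -0.1862, 0.2203]
ee_rot: [0.002, 0.084, 0.996, -0.0]
ft_force: [-1.1, 1.6, 4.6]
grip_width: 0.0189
finger_force: 34.3
```

```bash
cat > crk.py <<'E'
from h import *
import sys
# rows for the crank: from the measured pose, degrees to wind per row, rows
s=st();R=rot(s);y=np.array([-.0835,.9965]);x=np.array([.9965,.0835]);A=np.array([float(sys.argv[3]),float(sys.argv[4])]) if len(sys.argv)>3 else np.array([.6397,-.1359])
m=s['tool_pos'][:2]-A;a=np.arctan2(-m@y,m@x);r=np.linalg.norm(m)
f=s['ft_force'][:2];er=m/r;et=np.array([er[1],-er[0]])
print('r',r,'angle',a,'f radial',f@er,'f tang(cw+)',f@et)
step=np.radians(float(sys.argv[1]));n=int(sys.argv[2]);P=lambda q:.05*(x*np.cos(q)-y*np.sin(q))
for i in range(n): print(np.round(R.inv().apply(np.r_[P(a+(i+1)*step)-P(a+i*step),0])/.06,3)[:2], end=' ')
E
python3 crk.py 15 8
```

```text
t 12.35 tcp [ 0.6368 -0.1862  0.2203] f [-1.0538  1.5813  4.6001] w 0.018935069031827203 ff 34.25881862640381 yaw_y 80.38944318882945
r 0.05037541212441372 angle 1.7123175736518168 f radial -1.5176560045054155 f tang(cw+) 1.143552513762541
[0.217 0.005] [0.209 0.061] [0.186 0.113] [0.151 0.157] [0.105 0.191] [0.052 0.211] [-0.005  0.217] [-0.061  0.209]
```

>>> {"op": "drive_tool", "data": {
  "moves": [
    [[0.217,0.005,0,0,0,0,0],[0.209,0.061,0,0,0,0,0],[0.186,0.113,0,0,0,0,0],[0.151,0.157,0,0,0,0,0],[0.105,0.191,0,0,0,0,0],[0.052,0.211,0,0,0,0,0]]
  ]
}}

```text
t: 13.1
tool_pos: [0.5899, -0.1339, 0.2203]
ee_rot: [0.003, 0.084, 0.996, -0.001]
ft_force: [7.0, -3.6, 3.9]
grip_width: 0.019
finger_force: 34.5
```

```bash
python3 crk.py 15 8
```

```text
t 13.1 tcp [ 0.5899 -0.1339  0.2203] f [ 7.0449 -3.6477  3.9324] w 0.018975403752177104 ff 34.53658640384674 yaw_y 80.36674748132556
r 0.049804560768592694 angle -3.018286840229495 f radial -7.184140648699681 f tang(cw+) -3.365193421397791
[-0.001  0.218] [-0.057  0.21 ] [-0.109  0.188] [-0.154  0.153] [-0.189  0.108] [-0.21   0.056] [-0.218 -0.001] [-0.21  -0.057]
```

>>> {"op": "drive_tool", "data": {
  "moves": [
    [[-0.02,0.218,0,0,0,0,0],[-0.07,0.21,0,0,0,0,0],[-0.109,0.188,0,0,0,0,0],[-0.154,0.153,0,0,0,0,0],[-0.189,0.108,0,0,0,0,0]]
  ]
}}

```text
t: 13.72
tool_pos: [0.6283, -0.0875, 0.2202]
ee_rot: [-0.001, 0.084, 0.996, -0.001]
ft_force: [-2.4, -2.6, 10.6]
grip_width: 0.0189
finger_force: 35.0
```

```bash
python3 crk.py 7.5 8
```

```text
t 13.725 tcp [ 0.6283 -0.0875  0.2202] f [-2.3903 -2.6435 10.5696] w 0.018910881799702947 ff 35.04543364048004 yaw_y 80.36444915308259
r 0.04969409327795439 angle -1.719595728506028 f radial -2.0219648312130887 f tang(cw+) -2.9348757835052033
[-0.103  0.036] [-0.107  0.022] [-0.109  0.008] [-0.109 -0.006] [-0.107 -0.02 ] [-0.103 -0.034] [-0.098 -0.047] [-0.091 -0.06 ]
```

>>> {"op": "drive_tool", "data": {
  "moves": [
    [[-0.103,0.036,-0.01,0,0,0,0],[-0.107,0.022,-0.01,0,0,0,0],[-0.109,0.008,0,0,0,0,0],[-0.109,-0.006,0,0,0,0,0]]
  ]
}}

```text
t: 14.22
tool_pos: [0.6524, -0.0878, 0.2203]
ee_rot: [-0.003, 0.084, 0.996, -0.0]
ft_force: [-5.5, -0.1, 7.4]
grip_width: 0.019
finger_force: 34.9
```

```bash
python3 crk.py 7.5 8
```

```text
t 14.225 tcp [ 0.6524 -0.0878  0.2203] f [-5.5143 -0.1433  7.3928] w 0.018991812867838603 ff 34.87048029899597 yaw_y 80.35625746632621
r 0.04977473791063931 angle -1.2290711066024873 f radial -1.546196736469167 f tang(cw+) -5.295052422372718
[-0.108 -0.017] [-0.105 -0.031] [-0.1   -0.044] [-0.093 -0.057] [-0.085 -0.068] [-0.075 -0.079] [-0.064 -0.088] [-0.052 -0.096]
```

>>> {"op": "drive_tool", "data": {
  "moves": [
    [[-0.108,-0.017,0,0,0,0,0],[-0.105,-0.031,0,0,0,0,0],[-0.1,-0.044,0,0,0,0,0],[-0.093,-0.057,0,0,0,0,0],[-0.085,-0.068,0,0,0,0,0],[-0.075,-0.079,0,0,0,0,0],[-0.064,-0.088,0,0,0,0,0],[-0.052,-0.096,0,0,0,0,0]]
  ]
}}

```text
t: 15.22
tool_pos: [0.6876, -0.1205, 0.2203]
ee_rot: [-0.004, 0.083, 0.997, 0.001]
ft_force: [-7.4, 4.2, 8.3]
grip_width: 0.019
finger_force: 35.0
```

```bash
python3 crk.py 7.5 5; python3 - <<'E'
from h import *
t,dt,ct=cam('top');p,d,c=cam('side');save('tab1.png',np.clip(np.hstack([cv2.resize(t[140:260,300:420],(400,400)),cv2.resize(p[210:330,260:380],(400,400))])*1.5,0,255).astype(np.uint8))
E
```

```text
t 15.225 tcp [ 0.6876 -0.1205  0.2203] f [-7.4368  4.1999  8.3231] w 0.019007957952948202 ff 34.95956003665924 yaw_y 80.43815260666904
r 0.050288457856588635 angle -0.22767163718031858 f radial -5.793081664132508 f tang(cw+) -6.275753936971693
[-0.044 -0.1  ] [-0.03  -0.105] [-0.016 -0.108] [-0.002 -0.109] [ 0.012 -0.108]
```

View pics/tab1.png

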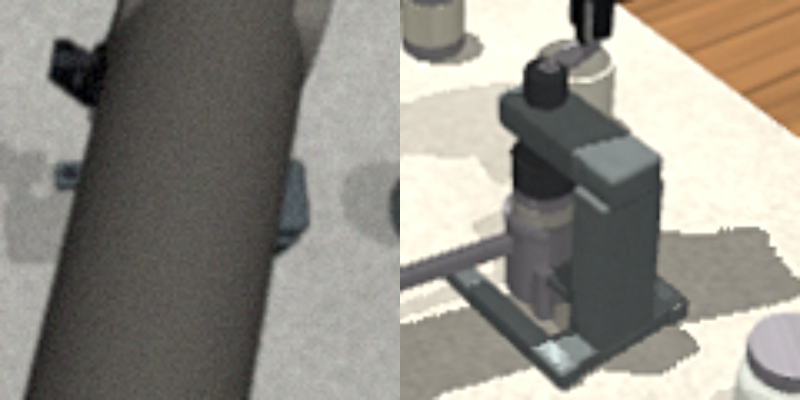

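>>> {"op": "drive_tool", "data": {
  "moves": [
    [[-0.034,-0.1,0,0,0,0,0],[-0.02,-0.105,0,0,0,0,0],[-0.01,-0.108,0,0,0,0,0],[0,0,0,0,0,0,0]]
  ]
}}

```text
t: 15.82
tool_pos: [0.69, -0.1388, 0.2203]
ee_rot: [-0.002, 0.083, 0.997, 0.002]
ft_force: [-2.4, 4.0, 5.4]
grip_width: 0.0188
finger_force: 34.8
```

```bash
python3 crk.py 5 4
```

```text
t 15.825 tcp [ 0.69   -0.1388  0.2203] f [-2.4493  3.973   5.4357] w 0.01876044490344426 ff 34.81698453426361 yaw_y 80.462430600335
r 0.05035396741833859 angle 0.14131100641784547 f radial -2.674419905630721 f tang(cw+) -3.82508203053704
[-0.005 -0.073] [ 0.002 -0.073] [ 0.008 -0.072] [ 0.014 -0.071]
```

>>> {"op": "drive_tool", "data": {
  "moves": [
    [[-0.005,-0.073,0,0,0,0,0],[0,0,0,0,0,0,0]]
  ]
}}

```text
t: 16.08
tool_pos: [0.6897, -0.1423, 0.2203]
ee_rot: [-0.002, 0.083, 0.997, 0.002]
ft_force: [-2.3, 3.9, 6.3]
grip_width: 0.0189
finger_force: 34.8
```

```bash
python3 crk.py 5 4
```

```text
t 16.075 tcp [ 0.6897 -0.1423  0.2203] f [-2.3456  3.8527  6.2766] w 0.01892415624302221 ff 34.83997106552124 yaw_y 80.50568976104952
r 0.05040895140884386 angle 0.21097889758493213 f radial -2.815984400983199 f tang(cw+) -3.5234939710769653
[ 0.    -0.073] [ 0.007 -0.072] [ 0.013 -0.072] [ 0.019 -0.07 ]
```

>>> {"op": "drive_tool", "data": {
  "moves": [
    [[0,0,0,0,0,0,50],[0,0,0,0,0,0,50],[0,0,0,0,0,0,50],[0,0,-0.2,0,0,0,50],[0,0,-0.6,0,0,0,50],[0,0,-0.8,0,0,0,50],[0.5,0,-0.5,0,0,0,50],[0.7,0.3,0,0,0,0,50]]
  ]
}}

```text
t: 17.08
tool_pos: [0.6245, -0.1191, 0.3508]
ee_rot: [0.005, 0.086, 0.996, -0.001]
ft_force: [1.2, 1.6, 0.9]
grip_width: 0.0501
finger_force: 0.0
```

>>> {"op": "drive_tool", "data": {
  "moves": [
    [[0.7,0.6,0,0,0,0,50],[0.7,0.6,0,0,0,0,50],[0.5,0.7,0,0,0,0,50],[0.5,0.7,0,0,0,0,50],[0.3,0.7,0,0,0,0,50],[0,0.7,0,0,0,0,50],[0,0,0,0,0,0,50]]
  ]
}}

```text
t: 17.95
tool_pos: [0.5037, 0.1512, 0.347]
ee_rot: [0.001, 0.081, 0.997, 0.001]
ft_force: [-0.7, -1.2, 0.2]
grip_width: 0.0502
finger_force: 0.0
```

```bash
python3 - <<'E'
from h import *
st()
t,dt,ct=cam('top');
for _ in range(5): pass
y=np.array([-.0835,.9965]);x=np.array([.9965,.0835]);A=np.array([.6397,-.1359])
C=cloud(dt,ct);S=C[150:260,310:400].reshape(-1,3);Q=S[(S[:,2]>.245)&(S[:,2]<.27)];m=np.array(cv2.minEnclosingCircle(Q[:,:2].astype(np.float32))[0])-A
print(len(Q),'r',np.linalg.norm(m),'ang',np.arctan2(-m@y,m@x)+2*np.pi)
D=C[...,:2]-A;u,v=D@x,D@y
k=(u>.02)&(u<.06)&(abs(v)<.03)&(C[...,2]>.09)&(C[...,2]<.15);print('tab pts',k.sum(),np.c_[u[k],v[k],C[k][:,2]],t[k])
for e in(0,.0115,.0186):
  for vv in(-.011,.011):print(e,vv,proj(ct,np.r_[A+x*(.0275+e)+y*vv,.121]))
p,d,c=cam('side')
save('tab2.png',np.clip(np.hstack([cv2.resize(t[165:235,320:400],(480,420),interpolation=cv2.INTER_CUBIC),cv2.resize(p[220:325,260:340],(320,420),interpolation=cv2.INTER_CUBIC)])*1.7,0,255).astype(np.uint8))
E
```

```text
t 17.95 tcp [0.5037 0.1512 0.347 ] f [-0.7026 -1.1932  0.1865] w 0.050198813613378385 ff 0.0 yaw_y 80.76532726938316
80 r 0.05004914578122877 ang 6.483125781108691
tab pts 8 [[ 0.0393  0.0096  0.1224]
 [ 0.0382  0.0078  0.127 ]
 [ 0.038   0.0054  0.1268]
 [ 0.0386  0.0025  0.1234]
 [ 0.0386  0.0001  0.123 ]
 [ 0.0382 -0.0022  0.1239]
 [ 0.0379 -0.0044  0.1247]
 [ 0.0386 -0.0074  0.1207]] [[88 81 50]
 [97 79 48]
 [92 76 44]
 [93 78 47]
 [89 73 42]
 [88 72 41]
 [86 67 35]
 [78 66 46]]
0 -0.011 (np.float64(345.90295749412473), np.float64(193.42849417688547))
0 0.011 (np.float64(336.7367445162357), np.float64(193.9767887841971))
0.0115 -0.011 (np.float64(345.4924380144222), np.float64(188.71594806792612))
0.0115 0.011 (np.float64(336.34266309389034), np.float64(189.25924688542383))
0.0186 -0.011 (np.float64(345.2387200428181), np.float64(185.81546398467398))
0.0186 0.011 (np.float64(336.09920974920715), np.float64(186.3556922761994))
```

View pics/tab2.png

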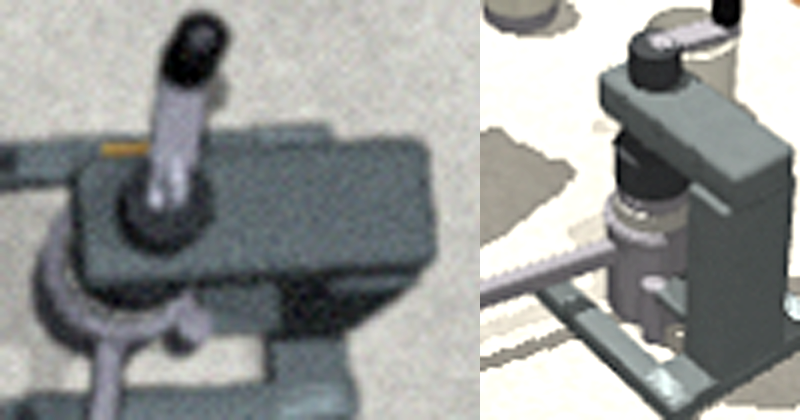

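```bash
python3 - <<'E'
from h import *
y=np.array([-.0835,.9965]);x=np.array([.9965,.0835]);A=np.array([.6397,-.1359])
T=np.mean([cam('top')[0].astype(float) for _ in range(12)],0);ci=manip.camera_info('top')
print((T[183:195,334:350,0]-T[183:195,334:350,2]).round(0).astype(int))
for e in(.010,.0115,.013,.0145):print(e,[np.round(proj(ci,np.r_[A+x*(.0275+e)+y*v,.1235]),2) for v in(.01,.0)])
print('beam edge',proj(ci,np.r_[A+x*.025+y*.005,.185]))
B=T.mean(2);print(B[186:196,336:341].round(0).astype(int)); st()
E
```

```text
[[  4   4   4   4   4   4   4   4   2   4   5   0  -7  -9  -8  -8]
 [  4   5   4   4   4   4   4   3   2   5   4   0  -7 -10  -9  -8]
 [  4   4   5   3   4   5   4   4   4   5   4  -1  -9 -10  -9  -8]
 [  4   4   4   4   3   2   3   2   3   3   2  -2  -8  -9  -9  -8]
 [  0   0  -2  -3  -4  -2  -2  -4  -2  -1   0  -6  -9  -9  -9  -8]
 [ -6  -8  -6   4   7   8   8   8  11  16  11  -5  -8  -9  -8  -8]
 [ -9 -11   0  34  47  48  47  47  48  49  29  -2  -9  -8  -8  -8]
 [ -8 -10   0  31  42  40  39  33  32  31  16  -5 -10  -9  -9 -10]
 [ -7  -9  -8   3   5   6   4  -1  -1  -2  -2  -8 -10  -9 -11 -10]
 [ -9  -9 -11  -9 -10  -9  -9  -8  -7  -7  -6  -8 -10 -11 -11 -11]
 [-10  -9  -9  -9 -10  -8  -8  -8  -6  -4  -5  -6  -8 -10 -10 -12]
 [ -9  -9  -8  -9 -10  -8  -8  -6  -6  -6  -5  -8  -8  -9 -10 -10]]
0.01 [array([336.93, 189.63]), array([341.1 , 189.38])]
0.0115 [array([336.88, 189.02]), array([341.05, 188.77])]
0.013 [array([336.83, 188.4 ]), array([341.  , 188.15])]
0.0145 [array([336.77, 187.79]), array([340.94, 187.54])]
beam edge (np.float64(342.70785992253485), np.float64(189.2681505974552))
[[117 115 112 112 117]
 [ 91  86  86  85  83]
 [ 67  68  61  61  62]
 [ 65  76  72  68  69]
 [ 55  63  64  62  61]
 [ 51  51  54  50  48]
 [ 57  55  56  50  49]
 [ 61  57  59  54  51]
 [ 57  53  54  52  49]
 [ 52  50  51  50  42]]
t 18.65 tcp [0.5041 0.1471 0.3463] f [-0.28    0.468   0.3244] w 0.04979522182132506 ff 0.0 yaw_y 80.38066803693101
```

```bash
python3 - <<'E'
from h import *
y=np.array([-.0835,.9965]);x=np.array([.9965,.0835]);A=np.array([.6397,-.1359])
t,d,ci=cam('top');d=np.median([d]+[cam('top')[1] for _ in range(6)],0)
C=cloud(d,ci);D=C[...,:2]-A;u,v=D@x,D@y
for col in(338,339,344,365):
    print(col);print(np.c_[np.arange(185,214),u[185:214,col]*1e3,v[185:214,col]*1e3,C[185:214,col,2]*1e3,t[185:214,col].mean(1)][[*range(0,10),*range(16,29)]].round(1))
E
```

```text
338
[[185.   75.  -10.1   0.1 123. ]
 [186.   71.9  -9.6   1.9 112.7]
 [187.   65.7  -7.1  19.   83. ]
 [188.   62.4  -6.5  21.6  61. ]
 [189.   38.2   7.8 127.   73. ]
 [190.   24.3  15.5 183.5  66. ]
 [191.   21.7  15.9 184.7  56. ]
 [192.   19.4  16.1 185.2  56.3]
 [193.   17.   16.4 185.5  59.7]
 [194.   14.6  16.6 186.2  54.7]
 [201.   -1.3  18.  186.6  54. ]
 [202.   -3.5  18.1 186.3  53.3]
 [203.   -5.8  18.4 186.6  54. ]
 [204.   -8.1  18.5 186.4  53.7]
 [205.  -10.4  18.8 187.2  58. ]
 [206.  -12.6  18.9 186.5  62. ]
 [207.  -14.8  19.1 186.4  66. ]
 [208.  -17.   19.2 186.   64. ]
 [209.  -19.5  19.6 187.7  61.3]
 [210.  -21.4  19.5 185.1  61.3]
 [211.  -23.5  19.5 184.2  46.3]
 [212.  -24.8  18.9 178.3  33.7]
 [213.  -25.   17.4 164.6  17.7]]
339
[[185.   74.6 -12.6   1.2 118.7]
 [186.   72.  -12.4   0.8 112.3]
 [187.   65.3  -9.6  19.9  86.7]
 [188.   62.1  -9.   22.4  61.7]
 [189.   38.2   5.3 125.9  65. ]
 [190.   23.9  13.4 184.6  59.3]
 [191.   21.4  13.8 185.7  49.3]
 [192.   19.   14.1 186.5  51. ]
 [193.   16.7  14.2 186.3  49.7]
 [194.   14.2  14.6 187.6  55.7]
 [
[... 1255 characters left out ...]
 76.7]
 [187.   61.2 -77.9  20.2  74.3]
 [188.   58.5 -77.6  20.3  63.7]
 [189.   22.5 -45.2 185.6  54.7]
 [190.   20.3 -45.1 185.   56.3]
 [191.   17.9 -44.8 185.8  57. ]
 [192.   15.3 -44.3 187.2  57.3]
 [193.   13.4 -44.4 185.5  58.7]
 [194.   10.3 -43.4 189.3  62. ]
 [201.   -5.1 -42.4 186.9  63.7]
 [202.   -7.5 -42.1 187.7  63. ]
 [203.   -9.4 -42.2 186.   57. ]
 [204.  -11.7 -42.  185.8  57.3]
 [205.  -14.  -41.7 186.4  66. ]
 [206.  -16.1 -41.7 185.2  63.3]
 [207.  -18.6 -41.2 186.7  65. ]
 [208.  -20.6 -41.3 185.3  61.7]
 [209.  -22.6 -41.4 183.9  49. ]
 [210.  -24.6 -41.5 182.2  37.7]
 [211.  -25.1 -43.5 170.3  31.3]
 [212.   -9.7 -65.7  52.1  33.7]
 [213.  -12.1 -65.6  51.3  43.7]]
```

```bash
python3 - <<'E'
from h import *
plan([.6899,-.1417,.32],80.4)
E
```

```text
shift u [-3.8567 -4.2312  0.446 ] turn u [ 0.0012  0.0203 -0.0012] Rx [-0.986   0.1669 -0.0021] Ry [0.1669 0.986  0.0001]
```

>>> {"op": "drive_tool", "data": {
  "moves": [
    [[-0.3,-0.35,0,0,0,0,50],[-0.6,-0.65,0,0,0,0,50],[-0.65,-0.7,0,0,0,0,50],[-0.65,-0.7,0,0,0,0,50],[-0.65,-0.7,0,0,0,0,50],[-0.6,-0.65,0,0,0,0,50],[-0.4,-0.48,0.4,0,0,0,50],[0,0,0.3,0,0,0,50]]
  ]
}}

```text
t: 20.0
tool_pos: [0.6894, -0.1459, 0.3027]
ee_rot: [0.0, 0.087, 0.996, -0.001]
ft_force: [-1.1, 1.1, -0.0]
grip_width: 0.0499
finger_force: 0.0
```

>>> {"op": "drive_tool", "data": {
  "moves": [
    [[0,0,0.2,0,0,0,50],[0,0,0,0,0,0,50]]
  ]
}}

```text
t: 20.25
tool_pos: [0.6891, -0.1394, 0.2919]
ee_rot: [0.0, 0.083, 0.997, 0.001]
ft_force: [-0.4, -0.0, 0.5]
grip_width: 0.0499
finger_force: 0.0
```

```bash
python3 - <<'E'
from h import *
plan([.6895,-.142,.22],80.4);st()
E
```

```text
shift u [-0.0142 -0.0431  1.1984] turn u [0.0129 0.0015 0.0216] Rx [-0.9864  0.1645 -0.0002] Ry [0.1645 0.9864 0.0014]
t 20.25 tcp [ 0.6891 -0.1394  0.2919] f [-0.3938 -0.0277  0.509 ] w 0.04991829959181071 ff 0.0 yaw_y 80.52950217397084
```

>>> {"op": "drive_tool", "data": {
  "moves": [
    [[-0.01,-0.03,0.4,0,0,0,50],[0,0,0.5,0,0,0,50],[0,0,0.3,0,0,0,50],[0,0,0,0,0,0,35],[0,0,0,0,0,0,20],[0,0,0,0,0,0,0],[0,0,0,0,0,0,0],[0,0,0,0,0,0,0]]
  ]
}}

```text
t: 21.25
tool_pos: [0.691, -0.1427, 0.2223]
ee_rot: [0.002, 0.083, 0.997, 0.001]
ft_force: [-0.7, 3.7, 6.4]
grip_width: 0.0193
finger_force: 34.6
```

```bash
python3 crk.py 4 4
```

```text
t 21.25 tcp [ 0.691  -0.1427  0.2223] f [-0.6513  3.7437  6.4415] w 0.019267127281666865 ff 34.62592542171478 yaw_y 80.42436256242154
r 0.051705657686386186 angle 0.21612457704811835 f radial -1.1402466651963776 f tang(cw+) -3.624775372637795
[ 0.    -0.058] [ 0.004 -0.058] [ 0.008 -0.058] [ 0.012 -0.057]
```

>>> {"op": "drive_tool", "data": {
  "moves": [
    [[0,-0.058,0,0,0,0,0],[0.004,-0.045,0,0,0,0,0],[0,0,0,0,0,0,0]]
  ]
}}

```text
t: 21.62
tool_pos: [0.6901, -0.1478, 0.2224]
ee_rot: [0.003, 0.083, 0.997, 0.001]
ft_force: [-0.0, 3.5, 6.1]
grip_width: 0.019
finger_force: 34.7
```

```bash
python3 crk.py 4 4
```

```text
t 21.625 tcp [ 0.6901 -0.1478  0.2224] f [-0.0354  3.5224  6.0854] w 0.019027163559687234 ff 34.65529382228851 yaw_y 80.45956660686953
r 0.05175234254760813 angle 0.31649186522624323 f radial -0.8474355363193598 f tang(cw+) -3.4191465795973146
[ 0.006 -0.058] [ 0.01  -0.057] [ 0.014 -0.056] [ 0.018 -0.055]
```

Wound by about 6°; release, withdraw, and look again.

>>> {"op": "drive_tool", "data": {
  "moves": [
    [[0,0,0,0,0,0,50],[0,0,0,0,0,0,50],[0,0,0,0,0,0,50],[0,0,-0.2,0,0,0,50],[0,0,-0.6,0,0,0,50],[0,0,-0.8,0,0,0,50],[0.5,0,-0.5,0,0,0,50],[0.7,0.3,0,0,0,0,50]]
  ]
}}

```text
t: 22.62
tool_pos: [0.6213, -0.1224, 0.3508]
ee_rot: [0.005, 0.086, 0.996, -0.001]
ft_force: [1.0, 0.4, 0.3]
grip_width: 0.05
finger_force: 0.0
```

>>> {"op": "drive_tool", "data": {
  "moves": [
    [[0.7,0.6,0,0,0,0,50],[0.7,0.6,0,0,0,0,50],[0.5,0.7,0,0,0,0,50],[0.5,0.7,0,0,0,0,50],[0.3,0.7,0,0,0,0,50],[0,0.7,0,0,0,0,50],[0,0,0,0,0,0,50]]
  ]
}}

```text
t: 23.5
tool_pos: [0.5005, 0.148, 0.347]
ee_rot: [0.001, 0.08, 0.997, 0.001]
ft_force: [-0.2, -1.5, -0.1]
grip_width: 0.05
finger_force: 0.0
```

```bash
python3 seat.py; python3 - <<'E'
from h import *
y=np.array([-.0835,.9965]);x=np.array([.9965,.0835]);A=np.array([.6397,-.1359])
F=[cam('top') for _ in range(10)];ci=F[0][2];d=np.median([f[1] for f in F],0);T=np.mean([f[0].astype(float) for f in F],0)
C=cloud(d,ci);D=C[...,:2]-A;u,v=D@x,D@y
S=C[150:260,310:400].reshape(-1,3);Q=S[(S[:,2]>.245)&(S[:,2]<.27)];m=np.array(cv2.minEnclosingCircle(Q[:,:2].astype(np.float32))[0])-A
print('ang',np.arctan2(-m@y,m@x)+2*np.pi)
print((C[186:192,335:348,2]*1e3).round(0).astype(int));print((u[186:192,335:348]*1e3).round(1))
print((T[186:193,335:348,0]-T[186:193,335:348,2]).round(0).astype(int))
E
```

```text
t 23.5 tcp [0.5005 0.148  0.347 ] f [-0.2054 -1.5442 -0.0605] w 0.049968354133568406 ff 0.0 yaw_y 80.77141611027004
[-0.0109 -0.007   0.0023]
0.0785 102 -0.03266196958995052 0.03278804526820518
0.089 32 -0.02498811674313534 0.02647291511122373
ang 6.598809525656058
[[  0  -1   1   2   1   2   1   0   0   1   2 208 213]
 [ 18  20  20  20  20  20  21  21  21  21  20 212 215]
 [ 21  21  22  21 125 124 123 125 124 126 124 214 214]
 [ 20  21 125 123 126 125 126 124 125 124 125 213 214]
 [182 183 182 184 185 185 183 185 185 184 185 214 215]
 [186 185 187 186 185 186 185 186 187 186 214 214 214]]
[[72.9 72.8 72.4 71.9 72.  71.7 71.6 71.7 71.5 71.3 70.9 27.1 25.9]
 [66.3 65.7 65.6 65.4 65.3 65.1 64.7 64.7 64.4 64.2 64.3 24.1 23.3]
 [63.1 62.9 62.5 62.6 40.9 41.  40.9 40.5 40.5 39.9 40.2 21.5 21.3]
 [60.5 60.2 38.8 38.9 38.3 38.2 38.  38.2 37.8 38.  37.6 19.4 19.2]
 [25.  24.7 24.7 24.2 23.9 23.8 23.9 23.4 23.2 23.3 23.  17.1 16.6]
 [21.9 22.1 21.4 21.4 21.5 21.3 21.3 20.9 20.7 20.7 14.9 14.8 14.6]]
[[  3   4   3   3   2   2   2   2   3   2   2  -2  -7]
 [ -1  -1  -2  -1  -2   0   0   0   2   2   2  -4 -10]
 [ -8  -4   9  17  21  20  24  31  34  35  25  -1  -9]
 [ -9   1  41  53  54  56  55  58  61  57  31  -3  -9]
 [ -9   1  32  41  40  37  34  33  34  32  12  -7 -10]
 [ -9  -6   1   3   4   3   0  -3   0   1  -4  -9  -9]
 [ -9 -10 -10 -10 -10  -9  -9  -7  -8  -7  -6  -7  -9]]
```

```bash
python3 -c "
from rig import manip; print(manip.finish_job())"
```

```text
the job is handed in; nothing more can be done
None
```

The job is handed in at about 24 s: the mould sits home against both stop posts, and I wound the crank until the tab stood out about 13.5 mm by the camera. That is past the 11.5 mm set point and short of the 18.6 mm limit, though I inferred the bared groove from that reading rather than seeing it. The hand is clear, and I steered clear of the crockery and stores but did not check them again at the end.

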